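Cover the butter, open the smoked cheese

TASK

Both clear sliding covers of the two-well cheese keeper have been left half open. With the fingertips, push the cover over the yellow butter fully shut, and push the other cover fully back so that the tan smoked cheese is open for serving. Only push the blue finger plates: do not grip or pinch them, and leave the cheeses and the things around the keeper where they are.

Things in the scene. Friction and masses are not known exactly. Their poses are not given: they have to be found in the camera images.
- keeper: aluminium cheese keeper, fixed, 216 (x) x 242 (y) x 64 mm high. Origin: centre of its underside; x points to its rear (away from the robot), y to its left, z up. Front half: two white wells, centres x = -0.052, y = +0.060 (left) and -0.060 (right), each 100 x 110 mm, floor 10 mm above the deck. Rear half: a closed deck that the covers slide over. Rails between and beside the covers rise to 64 mm.
- cover_left (a joint): slide of the left (+y) clear cover, in m: 0 = fully shut over its well (cover nearest the robot), 0.100 = fully open (cover pushed along the keeper's +x over the rear deck), hard stops at both. It stays where left; about 2 N moves it, plus 6 N per m/s. Cover 108 x 108 x 4 mm, its top 59 mm above the deck; it cannot be lifted off.
- cover_right (a joint): slide of the right (-y) clear cover, in m: 0 = fully shut over its well (cover nearest the robot), 0.100 = fully open (cover pushed along the keeper's +x over the rear deck), hard stops at both. It stays where left; about 2 N moves it, plus 6 N per m/s. Cover 108 x 108 x 4 mm, its top 59 mm above the deck; it cannot be lifted off.
- plate_left_near (a point): point at the centre of the near face (robot side) of the upright blue finger plate on the left cover, moving with it; axes as the keeper's. The plate is 90 mm wide (y), 10 mm thick (x) and stands from the cover's top (59 mm above the deck) to 91 mm on this face; the point is 74 mm above the deck. Push on this face to slide the cover open (away from the robot).
- plate_left_far (a point): point at the centre of the far face (rear side) of the upright blue finger plate on the left cover, moving with it; axes as the keeper's. The plate is 90 mm wide (y), 10 mm thick (x) and stands from the cover's top (59 mm above the deck) to 88 mm on this face; the point is 74 mm above the deck. Push on this face to slide the cover shut (towards the robot).
- plate_right_near (a point): point at the centre of the near face (robot side) of the upright blue finger plate on the right cover, moving with it; axes as the keeper's. The plate is 90 mm wide (y), 10 mm thick (x) and stands from the cover's top (59 mm above the deck) to 91 mm on this face; the point is 74 mm above the deck. Push on this face to slide the cover open (away from the robot).
- plate_right_far (a point): point at the centre of the far face (rear side) of the upright blue finger plate on the right cover, moving with it; axes as the keeper's. The plate is 90 mm wide (y), 10 mm thick (x) and stands from the cover's top (59 mm above the deck) to 88 mm on this face; the point is 74 mm above the deck. Push on this face to slide the cover shut (towards the robot).
- butter: plain yellow block of butter, 45 x 63 x 22 mm, lying in one of the two wells (which one varies). Origin: centre of its underside. Its place in the keeper's frame (y > 0 left, y < 0 right) tells which cover is to be shut.
- smoked: small tan smoked cheese brick, 53 x 82 x 38 mm, lying in the other well. Origin: centre of its underside.
- brick: bystander: mottled yellow cheese brick with a paper label, 57 x 92 x 40 mm, to the left of the keeper. Origin: centre of its underside.
- pear_cheese: bystander: pale pear-shaped cheese with a tied neck, 72 x 72 x 87 mm, to the right of the keeper. Origin: centre of its underside. Farther right (y = -0.37 to -0.39) the counter's fixed curved glass frame arches from the deck at x = 0.3 up to z = 0.31 at x = 0.5 and 0.41 at x = 0.75, with curved glass beyond it: pass above it (z over 0.42), not through it.
- tag: bystander: small white price card in a black foot, 22 x 58 x 46 mm, in front of the keeper. Origin: centre of its underside.
Things that resemble listed ones, but are neither listed nor needed, are in the scene too. There is more than one size of the butter; the one meant has the size given above.

How it is judged:
By the outcome, as a careful person would: the job done as asked, in the order asked, and still so for the second after the job is handed in, with the robot touching nothing.
It also fails if it takes over 42 s, if anything falls off the work surface, if the arm or the gripper's body presses on something with over 40 N, if the wrist force passes 120 N, or if a joint passes its speed limit or range.

ROBOT

A 7-joint arm with a two-finger parallel gripper is mounted at the origin on a cart in front of the work surface, level with it; the furniture and walls round the work are solid. World frame = base frame: x ahead of the robot, y to its left, z up, the work surface at z = 0. Lengths are in mm, angles in rad, forces in N, time in s.
With the tool pointing down it reaches from about 400 to 875 mm from the base axis. Payload 19.3 kg.
Tool frame: the origin (TCP) lies midway between the tips of the shut fingers; the grasp point (between the pads) lies 19 mm behind it (manip.pinch_z is the distance from the TCP to the grasp point, in mm); z points along the fingers, y is the direction in which the jaws open and shut (so a half turn about z gives the same grasp; the last joint's range is limited). The gripper opens to 85 mm and grips with 20 to 120 N. Pads are 22 mm wide; open, the fingers measure 114 mm over their backs; the gripper's body (76 mm by 85 mm) begins 54 mm behind the grasp point. The pads swing forward as they close: fully open they stand 13 mm farther back than shut.
Start: joints at [1.125, 0.521, -0.036, 1.599, 0.021, 1.021, -0.113], TCP at [229.357, -581.386, 231.291] pointing down, gripper open.
Joint ranges: [-2.91, 2.91], [-0.3, 2.13], [-1.5, 1.42], [0.17, 2.43], [-1.26, 4.41], [0.16, 1.93], [-2.52, 2.52]. Speed limits (rad/s): [1.89, 1.89, 2.39, 2.39, 3.01, 3.01, 3.01].

INTERFACE

Orientations are given as a unit quaternion [x, y, z, w].
In Python, from rig import manip gives the robot as it stands.
- The arm moves only by the shell command python3 -m creep 'ROWS' [FORCE]. ROWS is JSON, a list that holds one entry, the list of rows, each a list of 7 numbers: the closure in counts, from 0 (fully open) to 255 (shut), then the shift along the tool's x, y, z in mm, then the turn, a rotation vector about the tool's x, y, z in degrees. A call has exactly 8 rows; each row shifts and turns the commanded pose from where the row before left it, along the tool's axes as they then stand; what a row does not reach is not made up. A row lasts 1/10 s, in which the tool goes at most 50 mm and 8.59 degrees, less where a joint would pass 70% of its speed; a pose out of reach is approached as far as the arm can. A call is refused whole if a number of a shift passes 50 or a number of a turn 8.59, either way. A call with a gripper value outside its range is refused whole. The fingers move at their own pace and stop on an object; FORCE is the grip in N (left out, the last holds). Time passes only in rows, so rows that do not move let the fingers close, or fill a call up. It gives the time, the measured TCP pose, the force and the opening at its end, in the units of the state.
- manip.read_state(): the state, without advancing time (a new reading comes with each control period).
- manip.read_camera(name): name is "scene" or "top" or "wrist"; returns a dict with "color" (480x640x3 uint8, red, green, blue), "range_z" (480x640 float32, mm along the optical axis (not along the pixel's ray), 0 where there is no reading), "fx", "fy", "cx", "cy" (pixels), "R" (3x3) and "t" (3): a world point X has camera coordinates R X + t. Camera axes: x right, y down, z forward; pixel columns grow to the right and rows downward; lengths in mm; the calibration is good to about 2 mm. The wrist camera is an equidistant fisheye: a pixel r from the principal point sees the ray r / f radians off the axis. A picture is of the moment at which its call begins.
- manip.finish_job(): hands the job in, once; it reports no verdict.
The state is a dict: "clock": time; "joints": joint angles; "qd": joint speeds; "joint_efforts": joint torques, N m; "position": TCP position; "eef_rot": TCP orientation; "wrist_force": force on the tool from outside, world axes, zero at the start; "moment": the same for the moment, N m; "finger_gap": finger opening in mm.
Only numpy, scipy, OpenCV 4.12 (cv2) and the standard library are available. Lean on these libraries where they do the work, as an engineer would, in place of code of your own. Each camera call takes 0.05 s, during which the arm holds its last target.

## Working session

There is one attempt and no reset: what is moved stays moved. The work goes in short steps, Python scripts to look and compute and a shell command to move; the robot and the scene stay as the last step left them, time stands still between calls to the robot, and variables do not carry over. Pictures are saved under pics/ and viewed, and the job is handed in when it is done.

```bash
ls; mkdir -p pics; python3 - <<'E'
from rig import manip
import cv2
print(manip.read_state())
for n in("scene","top"):
    c=manip.read_camera(n); cv2.imwrite(f"pics/{n}1.png",c["color"][...,::-1]); print(n,c["fx"],c["cx"],c["cy"],c["R"],c["t"])
E
```

```text
pics
{'clock': 0.0, 'joints': array([ 1.12479362,  0.52204138, -0.03630047,  1.59995712,  0.02119311,
        1.0211166 , -0.11279202]), 'qd': array([ 1.56288370e-03, -6.14892328e-04,  4.76525296e-04, -2.30921194e-04,
        1.75091932e-03, -6.11671172e-05, -5.10758901e-04]), 'joint_efforts': array([ 5.07363748e-04, -9.27119064e+01,  1.97984509e+00, -3.69944322e+01,
        1.77132612e-02,  8.25872499e-03, -1.27956368e-04]), 'position': array([ 229.22342555, -581.10335257,  230.72720374]), 'eef_rot': array([ 9.82401050e-01,  1.86782902e-01, -1.49253325e-04, -5.48945991e-04]), 'wrist_force': array([-0.58213844,  0.66603932, -0.17128991]), 'moment': array([0.03706362, 0.03938438, 0.00617328]), 'finger_gap': 85.37553603507878}
scene 567.0771335515773 317.8798307169189 238.6549673918559 [[-0.55730097 -0.83030742  0.00228404]
 [-0.57974963  0.38715482 -0.71693899]
 [ 0.59439548 -0.40087497 -0.69713218]] [291.598698   357.6753405  798.63192729]
top 576.9326534966664 326.57542642946396 236.1765805304318 [[ 0.01189414 -0.99969621 -0.02158734]
 [-0.99538951 -0.00978252 -0.09541504]
 [ 0.09517487  0.02262269 -0.99520348]] [  20.22040522  503.49760926 1220.41238328]
```

View pics/scene1.png

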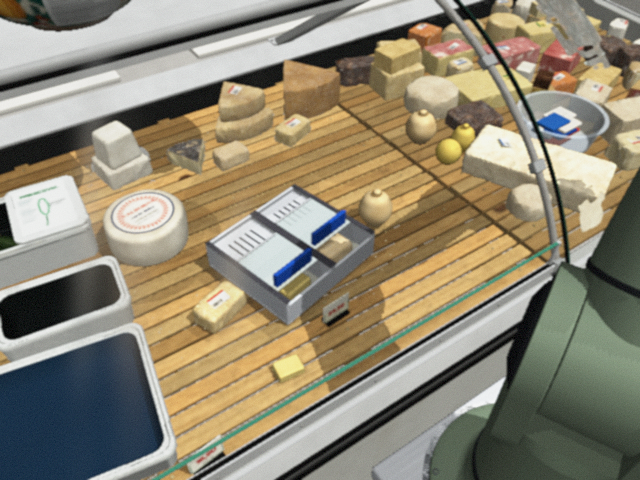

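View pics/top1.png

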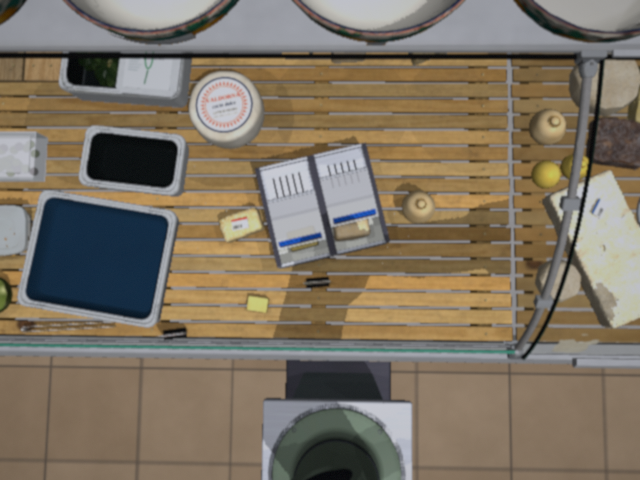

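```bash
cat > h.py <<'E'
import numpy as np,cv2
def ray(c,u,v,z):
    d=np.array([(u-c["cx"])/c["fx"],(v-c["cy"])/c["fy"],1.]);R=np.array(c["R"]);t=np.array(c["t"])
    o=-R.T@t;d=R.T@d
    return o+d*(z-o[2])/d[2]
def proj(c,X):
    p=np.array(c["R"])@np.array(X,float)+np.array(c["t"]);return np.array([c["fx"]*p[0]/p[2]+c["cx"],c["fy"]*p[1]/p[2]+c["cy"]])
E
python3 - <<'E'
from rig import manip
import cv2,numpy as np
from h import *
a=[]
for n,(x,y,w,h) in (("scene",(190,170,200,160)),("top",(230,130,170,150))):
    c=manip.read_camera(n);im=c["color"][...,::-1].copy()
    hsv=cv2.cvtColor(im,cv2.COLOR_BGR2HSV)
    m=cv2.inRange(hsv,(105,150,60),(125,255,255)); m2=np.zeros_like(m);m2[y:y+h,x:x+w]=m[y:y+h,x:x+w]
    cs,_=cv2.findContours(m2,cv2.RETR_EXTERNAL,cv2.CHAIN_APPROX_NONE)
    for k in cs:
        if cv2.contourArea(k)>50:
            r=cv2.minAreaRect(k);print(n,r)
            if n=="top":
                print([ray(c,*p,90).round(1) for p in cv2.boxPoints(r)], ray(c,*r[0],85).round(1))
    cr=cv2.resize(im[y:y+h,x:x+w],None,fx=3.5 if n=="top" else 4,fy=3.5 if n=="top" else 3.75,interpolation=cv2.INTER_CUBIC)
    cv2.imwrite(f"pics/{n}_c.png",cr)
E
```

```text
scene ((292.8005065917969, 266.25518798828125), (11.341401100158691, 50.01701736450195), 50.82633972167969)
scene ((328.5, 226.99996948242188), (10.883134841918945, 44.30076599121094), 50.194427490234375)
top ((299.82305908203125, 239.26687622070312), (3.7207283973693848, 41.22969436645508), 76.4295654296875)
[array([483.4, 120.6,  90. ]), array([504.1,  38.9,  90. ]), array([496.7,  37. ,  90. ]), array([476.1, 118.7,  90. ])] [490.5  79.2  85. ]
top ((354.2022399902344, 215.8763885498047), (3.8975651264190674, 41.2242431640625), 77.00537872314453)
[array([533.2,  10.1,  90. ]), array([553.1, -72. ,  90. ]), array([545.3, -73.8,  90. ]), array([525.4,   8.2,  90. ])] [539.9 -32.   85. ]
```

View pics/scene_c.png

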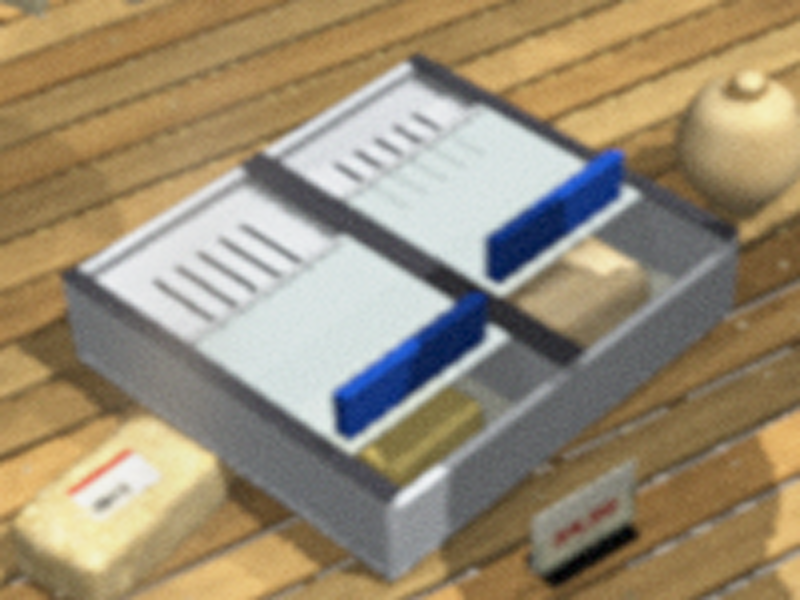

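View pics/top_c.png

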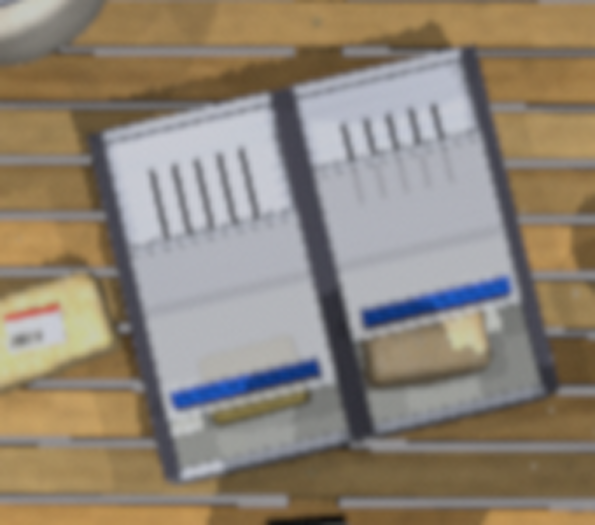

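```bash
cat > k.py <<'E'
import numpy as np
from h import *
def keeper(c):
    P=[]
    for u,v in ((170,478),(95,133),(472,48),(553,392)):
        P.append(ray(c,u/3.5+230,v/3.5+130,64)[:2])
    FL,RL,RR,FR=P
    return P,np.mean(P,0),np.degrees([np.arctan2(*(RL-FL)[::-1]),np.arctan2(*(RR-FR)[::-1]),np.arctan2(-(FL-FR)[0],(FL-FR)[1]),np.arctan2(-(RL-RR)[0],(RL-RR)[1])])
E
python3 - <<'E'
from rig import manip
from k import *
c=manip.read_camera("top");P,o,a=keeper(c);print(np.round(P,1),o,a)
y=np.radians(a.mean());ex=np.array([np.cos(y),np.sin(y)]);ey=np.array([-np.sin(y),np.cos(y)])
print([np.linalg.norm(P[i]-P[(i+1)%4]) for i in range(4)])
for n,p in (("L",ray(c,299.8,239.3,86)),("R",ray(c,354.2,215.9,86))): print(n,(p[:2]-o)@ex,(p[:2]-o)@ey)
s=manip.read_camera("scene")
for h in (0,64):
  for sx in(-1,1):
    for sy in (-1,1):
      print(h,sx,sy,proj(s,[*(o+sx*108*ex+sy*121*ey),h]).round(1))
for k,n in((-1,"x"),):pass
E
```

```text
[[ 434.9  124. ]
 [ 643.   173.6]
 [ 696.9  -54. ]
 [ 488.5 -103.2]] [565.86013817  35.09034692] [13.40805237 13.30198175 13.27781457 13.32738021]
[np.float64(213.96138054514788), np.float64(233.84561782516792), np.float64(214.16314280730785), np.float64(233.44951308759823)]
L -63.299816078961086 60.26280076989868
R -40.86388124705282 -59.25418347397196
0 -1 -1 [372.3 255.1]
0 -1 1 [286.3 326.8]
0 1 -1 [295.  206.6]
0 1 1 [208.3 266.1]
64 -1 -1 [374.6 231.8]
64 -1 1 [285.  303.8]
64 1 -1 [294.2 183.6]
64 1 1 [203.8 242.8]
```

Butter: the slab in the left well, top(305,245). Decoy: the loose small yellow block on the deck, top(257,303) and scene(288,367). The mottled brick with the label, top(240,224), is a bystander. The tan brick in the right well, top(352,230), is the smoked cheese. So the left cover must be shut first, then the right one opened. Blue plates are at top(300,239) on the left and (354,216) on the right. The blue thing at scene(560,122) is unrelated.

First I go up over the frame, turning 8.2° to line up with the keeper.

```bash
python3 -m creep '[[[255,0,0,-45,0,0,0],[255,0,0,-45,0,0,0],[255,0,0,-45,0,0,0],[255,0,0,-45,0,0,0],[255,0,0,-40,0,0,0],[255,0,0,0,0,0,8.2],[255,0,0,0,0,0,0],[255,0,0,0,0,0,0]]]' 20
```

```text
clock: 1.1
position: [229.3, -581.1, 450.4]
eef_rot: [0.993, 0.118, -0.0, -0.001]
wrist_force: [-0.9, 0.1, -0.5]
finger_gap: 0.1
```

```bash
python3 -m creep '[[[255,28,-36,0,0,0,0],[255,28,-36,0,0,0,0],[255,28,-36,0,0,0,0],[255,28,-36,0,0,0,0],[255,28,-36,0,0,0,0],[255,28,-36,0,0,0,0],[255,28,-36,0,0,0,0],[255,28,-36,0,0,0,0]]]'
```

```text
clock: 1.9
position: [381.0, -247.6, 450.6]
eef_rot: [0.993, 0.118, -0.001, -0.0]
wrist_force: [0.7, -0.6, 0.6]
finger_gap: -0.1
```

```bash
python3 -m creep '[[[255,28,-36,0,0,0,0],[255,28,-36,0,0,0,0],[255,28,-36,0,0,0,0],[255,28,-36,0,0,0,0],[255,28,-36,0,0,0,0],[255,28,-36,0,0,0,0],[255,20,-30,0,0,0,0],[255,0,0,0,0,0,0]]]'
```

```text
clock: 2.7
position: [507.5, 37.9, 450.0]
eef_rot: [0.993, 0.121, -0.001, -0.001]
wrist_force: [-0.1, 0.2, -0.6]
finger_gap: -0.2
```

```bash
python3 -m creep '[[[255,20,-22,0,0,0,0],[255,21,-22,0,0,0,0],[255,0,0,45,0,0,0],[255,0,0,45,0,0,0],[255,0,0,45,0,0,0],[255,0,0,45,0,0,0],[255,0,0,45,0,0,0],[255,0,0,45,0,0,0]]]'
python3 - <<'E'
from rig import manip
from h import *
c=manip.read_camera("scene");cv2.imwrite("pics/s2.png",cv2.resize(c["color"][110:330,170:410,::-1],None,fx=2.7,fy=2.7))
c=manip.read_camera("wrist");cv2.imwrite("pics/w2.png",c["color"][...,::-1])
E
```

```text
clock: 3.5
position: [536.0, 84.9, 179.1]
eef_rot: [0.993, 0.118, -0.0, -0.0]
wrist_force: [2.3, -0.2, -0.1]
finger_gap: -0.3
```

View pics/s2.png

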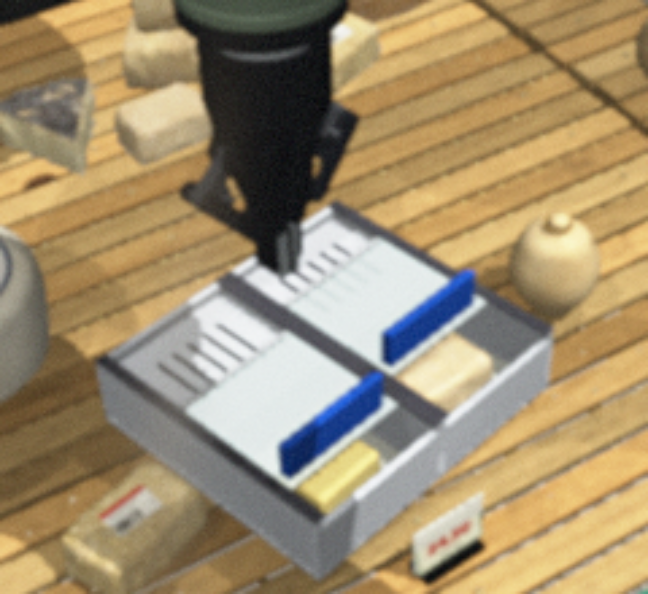

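View pics/w2.png

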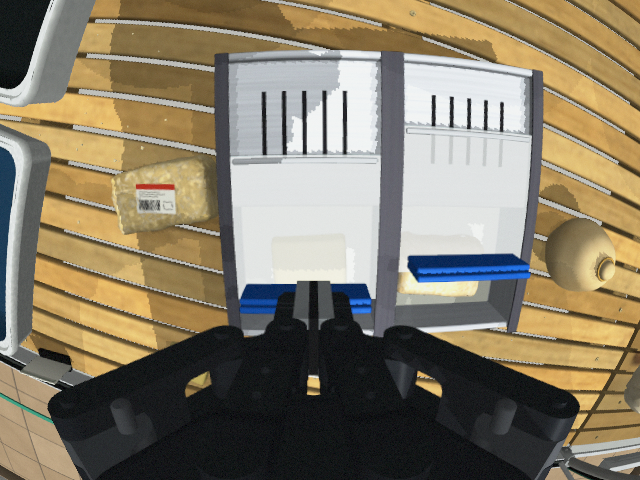

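The picture with better light shows plain yellow butter in the left well (s2 340,475) and tan smoked cheese on the right (445,370). The fingers are above the left cover, behind its plate. Descending.

```bash
python3 -m creep '[[[255,0,-4,30,0,0,0],[255,0,0,30,0,0,0],[255,0,0,25,0,0,0],[255,0,0,15,0,0,0],[255,0,0,8,0,0,0],[255,0,0,2,0,0,0],[255,0,0,0,0,0,0],[255,0,0,0,0,0,0]]]'
python3 - <<'E'
from rig import manip
from h import *
c=manip.read_camera("scene");cv2.imwrite("pics/s3.png",cv2.resize(c["color"][150:330,190:390,::-1],None,fx=3.3,fy=3.3))
E
```

```text
clock: 4.4
position: [536.6, 89.4, 72.3]
eef_rot: [0.993, 0.116, 0.001, -0.0]
wrist_force: [0.7, 0.3, 0.1]
finger_gap: 0.2
```

View pics/s3.png

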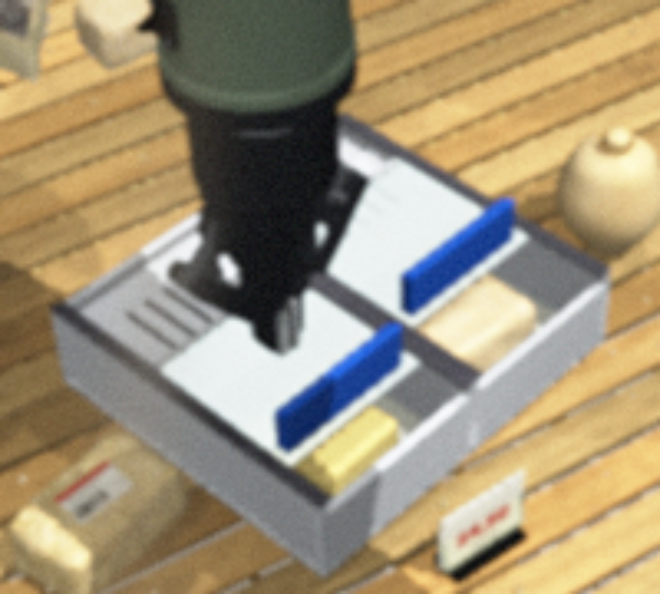

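```bash
python3 -m creep '[[[255,-8,0,2,0,0,0],[255,-8,0,0,0,0,0],[255,-6,0,0,0,0,0],[255,-5,0,0,0,0,0],[255,-5,0,0,0,0,0],[255,-5,0,0,0,0,0],[255,-5,0,0,0,0,0],[255,-5,0,0,0,0,0]]]'
```

```text
clock: 5.25
position: [490.1, 78.4, 69.4]
eef_rot: [0.993, 0.116, 0.0, 0.0]
wrist_force: [2.0, -1.8, 0.5]
finger_gap: -0.0
```

```bash
python3 -m creep '[[[255,-3,0,0,0,0,0],[255,-3,0,0,0,0,0],[255,-2,0,0,0,0,0],[255,-2,0,0,0,0,0],[255,-2,0,0,0,0,0],[255,-2,0,0,0,0,0],[255,-2,0,0,0,0,0],[255,0,0,0,0,0,0]]]'
```

```text
clock: 6.05
position: [474.3, 74.8, 69.2]
eef_rot: [0.993, 0.116, -0.0, 0.0]
wrist_force: [-0.8, -0.7, -1.0]
finger_gap: 0.1
```

```bash
python3 -m creep '[[[255,-2,0,0,0,0,0],[255,-2,0,0,0,0,0],[255,-2,0,0,0,0,0],[255,-2,0,0,0,0,0],[255,-2,0,0,0,0,0],[255,-2,0,0,0,0,0],[255,-2,0,0,0,0,0],[255,-2,0,0,0,0,0]]]'
python3 - <<'E'
from rig import manip
from h import *
c=manip.read_camera("scene");cv2.imwrite("pics/s4.png",cv2.resize(c["color"][150:330,190:390,::-1],None,fx=3.3,fy=3.3))
E
```

```text
clock: 6.85
position: [470.2, 74.8, 71.3]
eef_rot: [0.993, 0.116, 0.011, -0.003]
wrist_force: [76.7, 9.7, -53.2]
finger_gap: 0.2
```

View pics/s4.png

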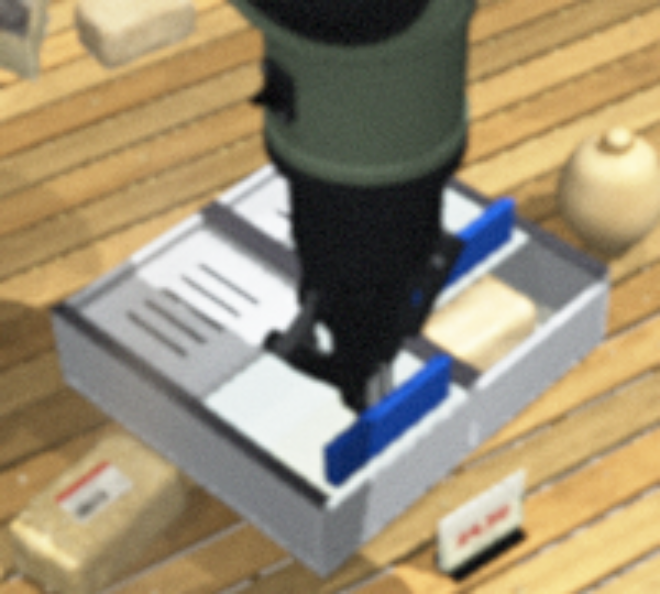

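The cover has hit its shut stop: the force jumped to 77 N and the plate is at the front. Backing off, then rising.

```bash
python3 -m creep '[[[255,10,0,0,0,0,0],[255,12,0,0,0,0,0],[255,12,0,0,0,0,0],[255,0,0,-20,0,0,0],[255,0,0,-35,0,0,0],[255,0,0,-35,0,0,0],[255,0,0,-20,0,0,0],[255,0,0,0,0,0,0]]]'
```

```text
clock: 7.7
position: [493.0, 79.2, 181.5]
eef_rot: [0.993, 0.116, 0.001, 0.0]
wrist_force: [-0.3, 0.2, 0.4]
finger_gap: 0.1
```

```bash
python3 -m creep '[[[255,-4,24,0,0,0,0],[255,-4,30,0,0,0,0],[255,-5,35,0,0,0,0],[255,-5,30,0,0,0,0],[255,0,0,25,0,0,0],[255,0,0,25,0,0,0],[255,0,0,0,0,0,0],[255,0,0,0,0,0,0]]]'
python3 - <<'E'
from rig import manip
from h import *
c=manip.read_camera("scene");cv2.imwrite("pics/s5.png",cv2.resize(c["color"][150:330,190:390,::-1],None,fx=3.3,fy=3.3))
c=manip.read_camera("wrist");cv2.imwrite("pics/w5.png",c["color"][...,::-1])
E
```

```text
clock: 8.5
position: [501.7, -40.6, 129.1]
eef_rot: [0.993, 0.116, -0.001, -0.0]
wrist_force: [0.4, -0.4, -0.5]
finger_gap: 0.0
```

View pics/s5.png

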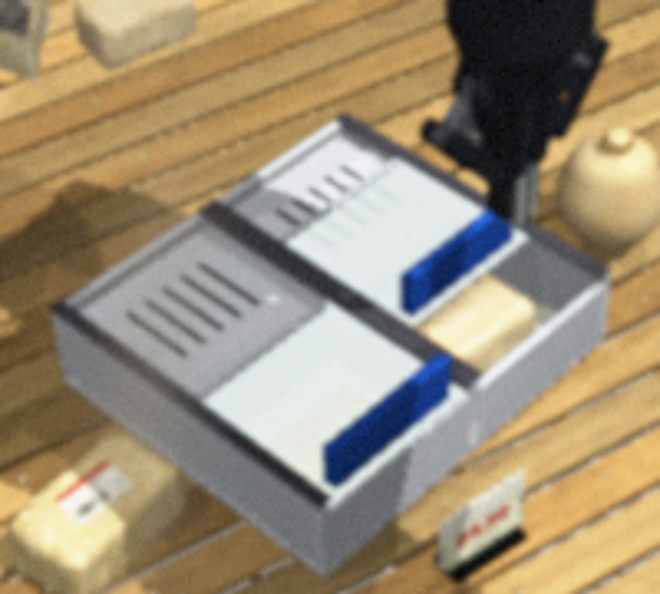

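View pics/w5.png

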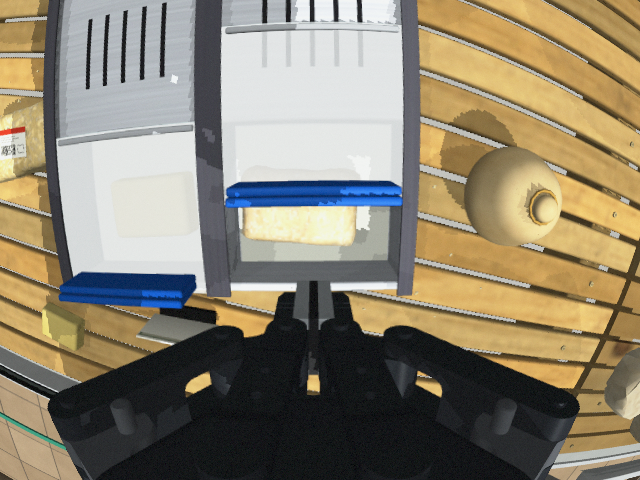

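```bash
python3 - <<'E'
from rig import manip
from h import *
c=manip.read_camera("scene")
for z in (129,70): print((proj(c,[501.7,-40.6,z])-[190,150])*3.3)
print((proj(c,[566-46*.973+.23*59,35-46*.23-59*.973,91])-[190,150])*3.3)
E
```

```text
[506.14593788 216.86362596]
[502.65728671 294.16271052]
[459.1120385  239.21987127]
```

```bash
python3 -m creep '[[[255,0,0,20,0,0,0],[255,0,0,20,0,0,0],[255,0,0,12,0,0,0],[255,0,0,6,0,0,0],[255,0,0,1,0,0,0],[255,0,0,0,0,0,0],[255,0,0,0,0,0,0],[255,0,0,0,0,0,0]]]'
python3 - <<'E'
from rig import manip
from h import *
c=manip.read_camera("scene");cv2.imwrite("pics/s6.png",cv2.resize(c["color"][150:330,190:390,::-1],None,fx=3.3,fy=3.3))
E
```

```text
clock: 9.45
position: [502.4, -41.0, 70.8]
eef_rot: [0.993, 0.116, 0.0, 0.0]
wrist_force: [-0.4, -0.3, 0.3]
finger_gap: 0.4
```

View pics/s6.png

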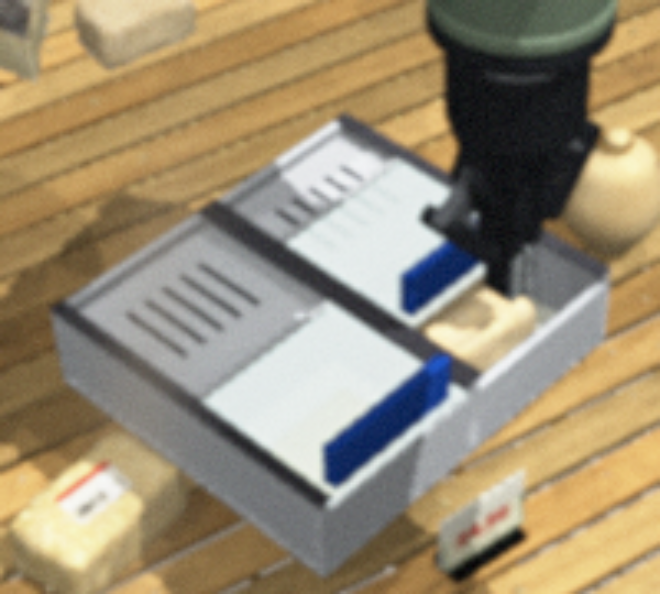

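```bash
python3 -m creep '[[[255,8,0,1,0,0,0],[255,7,0,0,0,0,0],[255,6,0,0,0,0,0],[255,6,0,0,0,0,0],[255,6,0,0,0,0,0],[255,6,0,0,0,0,0],[255,6,0,0,0,0,0],[255,5,0,0,0,0,0]]]'
```

```text
clock: 10.3
position: [551.1, -29.2, 69.2]
eef_rot: [0.993, 0.116, -0.0, -0.0]
wrist_force: [-3.2, 0.8, 0.9]
finger_gap: 0.1
```

```bash
python3 -m creep '[[[255,3,0,0,0,0,0],[255,2,0,0,0,0,0],[255,2,0,0,0,0,0],[255,2,0,0,0,0,0],[255,1,0,0,0,0,0],[255,1,0,0,0,0,0],[255,1,0,0,0,0,0],[255,1,0,0,0,0,0]]]'
```

```text
clock: 11.1
position: [563.4, -26.4, 69.3]
eef_rot: [0.993, 0.116, -0.0, 0.0]
wrist_force: [-2.5, 0.5, -0.8]
finger_gap: 0.1
```

```bash
python3 -m creep '[[[255,2,0,0,0,0,0],[255,1,0,0,0,0,0],[255,1,0,0,0,0,0],[255,1,0,0,0,0,0],[255,1,0,0,0,0,0],[255,1,0,0,0,0,0],[255,1,0,0,0,0,0],[255,0,0,0,0,0,0]]]'
```

```text
clock: 11.9
position: [566.1, -26.0, 68.7]
eef_rot: [0.993, 0.116, -0.005, 0.001]
wrist_force: [-37.7, -3.9, 26.6]
finger_gap: 0.1
```

The force rose to 38 N, about where I predicted the open stop. Backing off and rising.

```bash
python3 -m creep '[[[255,-8,0,0,0,0,0],[255,-12,0,0,0,0,0],[255,-10,0,0,0,0,0],[255,0,0,-25,0,0,0],[255,0,0,-45,0,0,0],[255,0,0,-45,0,0,0],[255,0,0,-40,0,0,0],[255,0,0,-20,0,0,0]]]'
python3 - <<'E'
from rig import manip
from h import *
print(manip.read_state()["wrist_force"])
c=manip.read_camera("scene");cv2.imwrite("pics/s7.png",cv2.resize(c["color"][150:330,190:390,::-1],None,fx=3.3,fy=3.3))
c=manip.read_camera("wrist");cv2.imwrite("pics/w7.png",c["color"][...,::-1])
E
```

```text
clock: 12.7
position: [543.1, -31.5, 248.0]
eef_rot: [0.993, 0.116, 0.002, 0.0]
wrist_force: [-0.2, -0.2, -0.0]
finger_gap: -0.1
[-0.2152334  -0.18108424 -0.0194071 ]
```

View pics/s7.png

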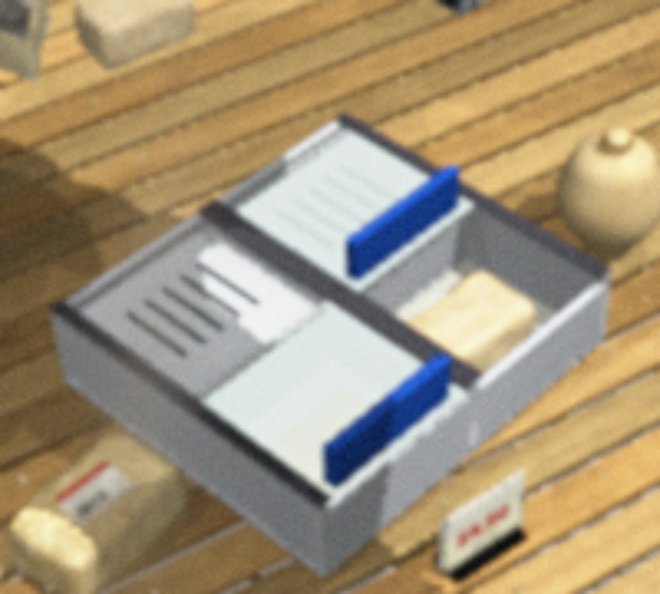

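View pics/w7.png

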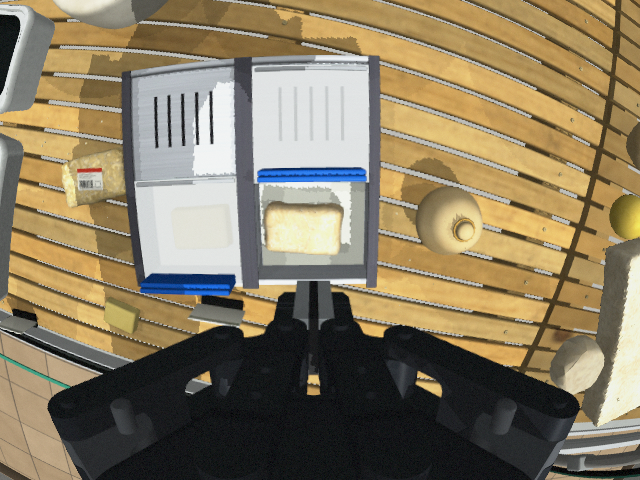

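```bash
python3 -c "
from rig import manip
print(manip.finish_job())"
```

```text
the job is handed in; nothing more can be done
None
```

Both covers are at their stops and the job is handed in. With the shut fingers I first pushed the far face of the left plate until the cover over the butter was fully shut. Then I pushed the near face of the right plate until the cover over the smoked cheese was fully open. Nothing was gripped, and the clock stood at about 12.8 s of the 42 s allowed.

**Stops:** Each push ended in a clear force rise at the stop, with the wrist at about 94 N on the left and 46 N on the right. The left was firmer than I intended but below the 120 N limit. The two contact positions put the plates about 100 mm apart along the slide, which matches one cover shut and the other open.

**Final pictures:** Taken with the arm raised and reading no contact force, they show the left cover flush at the front and the right well open. The cheeses, brick, pear cheese and tag look to be where they were. I judged those by eye and did not measure them.

**Disagreement:** My measured keeper width came out at 234 mm against the 242 mm given, so I relied on the stops rather than on computed positions.

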